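Start the closing-ring bolt on the mould table

TASK

The crank bolt of the closed mould only stands loose in its threaded boss. Swing the mould table round to its next position, so that it clicks home with that mould at the yellow pointer; then start the bolt: turn it backward (anticlockwise from above) until it is felt to drop at the start of the thread, wind it forward one full turn, and finish there with the fingers still gripping the red crank handle, holding the bolt started. Leave the tin, the wooden cup and the paddle alone.

Things in the scene. Friction and masses are not known exactly. Their poses are not given: they have to be found in the camera images.
- table_axis (a point): the upright axis of the rotary mould table (a black iron disc 370 mm across, its top 75 mm above the work surface), at the height of the disc's top. It carries four moulds 90 degrees apart: three open cups (84 mm across, up to 127 mm above the work surface), each with an empty steel boss outside it, and one closed by a bright steel ring with an ear that carries the crank bolt.
- pointer (a point): the yellow pointer on top of the detent housing, on the fixed foot in front of the table, 231 mm from the table's axis and 73 mm up. The direction from the table axis to it is the front position.
- mould_table (a joint): angle of the mould table (rad), grows anticlockwise from above. 0: the mould with the crank bolt is at the pointer. It starts at rest one position away, near -1.571 (that mould at the robot's left). A spring ball holds it at every quarter turn and pulls it home from within about 0.06 rad; about 13 N at an index handle pushes it out of a rest, between rests 2 to 3 N turn it.
- index_handle (a point): the middle of the index handle that starts at the front left, 45 degrees (half-way) between the pointer and the crank bolt's mould: an upright black cylinder fixed on the table, 22 mm across, 60 mm tall, from 75 to 135 mm above the work surface, 165 mm from the table axis. It ends 45 degrees anticlockwise past the pointer. Three more like it stand a quarter turn apart.
- bolt_axis (a point): a point on the upright axis of the crank bolt, 150 mm from the table axis, at the top of the steel ear that guides it, 155 mm above the work surface; it travels with the table. The bolt is a coarse 32 mm steel screw, 10 mm pitch, right-hand thread, with a crank arm 12 mm thick whose top is at most 210 mm above the work surface.
- handle: the red crank handle: an upright cylinder 24 mm across, 70 mm tall, revolving freely on its own axis, 65 mm from the bolt's axis; origin at its middle, about 245 mm above the work surface at the start. It rises and sinks with the bolt. Gripped hard it is carried by the hand, and the bolt can neither drop nor engage unless the hand goes down too; loosely enclosed or pushed from one side it slides down freely.
- bolt (a joint): turn of the bolt (rad), grows as it is screwed in (clockwise from above). It starts somewhere from 0.5 to 2.0. At 0 the crank points straight away from the table axis; turned back to just under 0 (about -0.05 to -0.2) the bolt drops at the start of the thread. About 1 N at the handle turns it.
- bolt_sink (a joint): how far the bolt has sunk (m), to within 1 mm: before the drop 0.010 * turn / 6.283, so it climbs to about 0 as the bolt is turned back; at the drop it falls by 0.010 m, and from then on is 0.010 + 0.010 * turn / 6.283. It sinks by its own weight alone (about 9 N).
- release_tin_mid (a point): middle of a green tin, 66 mm across and 105 mm tall, standing on the work surface: leave it alone
- block_cup_mid (a point): middle of a dark wooden cup, 80 mm across and 70 mm tall, standing on the work surface: leave it alone
- paddle_mid (a point): middle of a wooden paddle lying flat, 290 mm long, 75 mm wide, 22 mm tall at most: leave it alone

How it is judged:
By the outcome, as a careful person would: the job done as asked, in the order asked, and still so for the second after the job is handed in, while the arm keeps its last pose, push and grip.
It also fails if it takes over 72 s, if anything falls off the work surface, if the arm or the gripper's body presses on something with over 40 N, if the wrist force passes 120 N, or if a joint passes its speed limit or range.

ROBOT

A 6-joint arm with a two-finger parallel gripper is mounted at the origin on the work surface. World frame = base frame: x ahead of the robot, y to its left, z up, the work surface at z = 0. Lengths are in m, angles in rad, forces in N, time in s.
With the tool pointing down it reaches from about 0.35 to 0.775 m from the base axis. Payload 7.3 kg.
Tool frame: the origin (TCP) lies at the very end of the fingers, on their centre line; the grasp point (between the pads) lies 19 mm behind it (robot.hold_point_z is the distance from the TCP to the grasp point, in m); z points along the fingers, y is the direction in which the jaws open and shut (so a half turn about z gives the same grasp; the last joint's range is limited). The gripper opens to 92 mm and grips with 3 to 60 N. Pads are 19 mm wide; open, the fingers measure 130 mm over their backs; the gripper's body (75 mm by 190 mm) begins 47 mm behind the grasp point.
Start: joints at [-1.346, 0.342, 1.524, -0, 1.275, -0.146], TCP at [0.19, -0.489, 0.227] pointing down, gripper open.
Joint ranges: [-2.53, 2.53], [-0.77, 2.02], [0.04, 2.7], [-1, 4.14], [0.28, 2.66], [-3.11, 3.11]. Speed limits (rad/s): [2.57, 2.57, 3.14, 3.14, 3.14, 3.14].

INTERFACE

Orientations are given as [roll, pitch, yaw] about the fixed x, y, z axes, in that order (R = Rz(yaw) Ry(pitch) Rx(roll)).
In Python, from cell import monitor, viewer, robot gives the robot as it stands.
- The arm moves only by the tool move_arm, never from a script. Its argument "deltas" is a list of rows, each an object of numbers: "x", "y", "z": the shift along the tool's x, y, z in m; "wx", "wy", "wz": the turn, a rotation vector about the tool's x, y, z in degrees; "hand": the opening, from 0 (shut) to 1 (fully open). In form: [{"x": .., "y": .., "z": .., "wx": .., "wy": .., "wz": .., "hand": ..}, ...]. A call has 1 to 8 rows; each row is the pose to reach, as a shift and turn from the pose commanded when the call began, along the tool's axes at that moment; what a row does not reach only later rows make up. A row lasts 1/8 s, in which the tool goes at most 62.5 mm and 10.7 degrees, less where a joint would pass 70% of its speed; a pose out of reach is approached as far as the arm can. A call with a gripper value outside its range is refused whole. The fingers move at their own pace and stop on an object; "grip_force" is the grip in N (left out, the last holds). Time passes only in rows, so rows that repeat a pose let the fingers close. It gives the time, the measured TCP pose, the force and the opening at its end, in the units of the state.
- monitor.observe(): the state, without advancing time (a new reading comes with each control period).
- viewer.read_camera(name): name is "side" or "top"; returns the picture (400x640x3 uint8, red, green, blue); there is no depth.
- viewer.camera_params(name): a dict with "camera_matrix" (3x3 intrinsics, pixels), "k1" (the pictures are not rectified: a ray, as slopes to the right and down, at radius r is drawn at 1 + k1 r^2 times it, then the intrinsics apply), "R" (3x3) and "t" (3): a world point X has camera coordinates R X + t. Camera axes: x right, y down, z forward; pixel columns grow to the right and rows downward; lengths in m; the calibration is good to about 2 mm. A picture is of the moment at which its call begins. camera_params takes no time and is no camera call.
- robot.hand_in(): hands the job in, once; it reports no verdict.
The state is a dict: "time": time; "qpos": joint angles; "qvel": joint speeds; "joint_efforts": joint torques, N m; "tool_pos": TCP position; "tool_rot": TCP orientation; "contact_force": force on the tool from outside, world axes, zero at the start; "torque": the same for the moment, N m; "opening": finger opening in m.
Only numpy, scipy, OpenCV 4.12 (cv2) and the standard library are available. Lean on these libraries where they do the work, as an engineer would, in place of code of your own. Each camera call takes 0.05 s, during which the arm holds its last target. There are 200 camera calls.

## Working session

There is one attempt and no reset: what is moved stays moved. The work goes in short steps, Python scripts to look and compute and a tool call to move; the robot and the scene stay as the last step left them, time stands still between calls to the robot, and variables do not carry over. Pictures are saved under pics/ and viewed, about 8 in all and at most 12, crops included, and the job is handed in when it is done.

Besides the shell and the picture viewer there is one more tool, called after "Request:" as name(argument=value, ...), one argument or row to a line, values as JSON. move_arm: Moves the arm, as the interface text tells. Its arguments: {"type":"object","properties":{"deltas":{"type":"array","items":{"type":"object","properties":{"x":{"type":"number"},"y":{"type":"number"},"z":{"type":"number"},"wx":{"type":"number"},"wy":{"type":"number"},"wz":{"type":"number"},"hand":{"type":"number"}}}},"grip_force":{"type":"number"}},"required":["deltas"]}

```bash
ls; mkdir -p pics; cat > h.py <<'E'
import numpy as np, cv2, json
from cell import monitor, viewer, robot
def P(n):
    p=viewer.camera_params(n); return np.array(p["camera_matrix"]),p["k1"],np.array(p["R"]),np.array(p["t"])
def ray(n,u,v):
    K,k,R,t=P(n); s=np.linalg.solve(K,[u,v,1])[:2]; r=s.copy()
    for _ in range(30): r=s/(1+k*(r@r))
    d=R.T@np.append(r,1); return -R.T@t,d/np.linalg.norm(d)
def plane(n,u,v,z):
    c,d=ray(n,u,v); return c+d*(z-c[2])/d[2]
def proj(n,X):
    K,k,R,t=P(n); c=R@np.array(X)+t; s=c[:2]/c[2]; s=s*(1+k*(s@s)); return (K@np.append(s,1))[:2]
def two(a,b):
    (c1,d1),(c2,d2)=ray("side",*a),ray("top",*b)
    st=np.linalg.lstsq(np.c_[d1,-d2],c2-c1,rcond=None)[0]
    p,q=c1+d1*st[0],c2+d2*st[1]; return (p+q)/2,np.linalg.norm(p-q)
def snap(n,f=None):
    im=np.array(viewer.read_camera(n)); 
    if f: cv2.imwrite("pics/"+f,im[:,:,::-1])
    return im
E
python3 - <<'E'
from h import *
for n in("side","top"):
    snap(n,n+"0.png"); K,k,R,t=P(n); print(n,K.round(0).tolist(),k,(-R.T@t).round(3),R.round(2).tolist())
print(monitor.observe(), robot.hold_point_z)
E
```

```text
pics
side [[476.0, 0.0, 326.0], [0.0, 476.0, 199.0], [0.0, 0.0, 1.0]] -0.10477476508226116 [0.175 1.269 0.912] [[-0.95, -0.3, 0.02], [-0.16, 0.45, -0.88], [0.25, -0.84, -0.48]]
top [[450.0, 0.0, 319.0], [0.0, 450.0, 204.0], [0.0, 0.0, 1.0]] -0.08924557591171073 [ 0.423 -0.014  1.613] [[-0.01, -1.0, 0.01], [-1.0, 0.01, -0.08], [0.08, -0.01, -1.0]]
{'time': 0.1, 'qpos': array([-1.34599874e+00,  3.42647378e-01,  1.52489137e+00, -1.23017823e-05,
        1.27543832e+00, -1.46033070e-01]), 'qvel': array([-0.00204784, -0.00065193, -0.00209285, -0.00018028,  0.0007649 ,
        0.00175214]), 'joint_efforts': array([ 1.05016210e-03, -4.32004631e+01, -2.44693297e+01,  7.19633955e-02,
        5.25333895e-02, -4.52635732e-05]), 'tool_pos': array([ 0.1901741 , -0.48895694,  0.22612793]), 'tool_rot': array([-3.14022126e+00, -1.89813845e-04,  3.70834116e-01]), 'contact_force': array([ 0.51516385, -0.41853205,  0.50872242]), 'torque': array([ 0.02207681, -0.0085662 ,  0.00715001]), 'opening': 0.09180702144371915} 0.0188
```

View pics/side0.png

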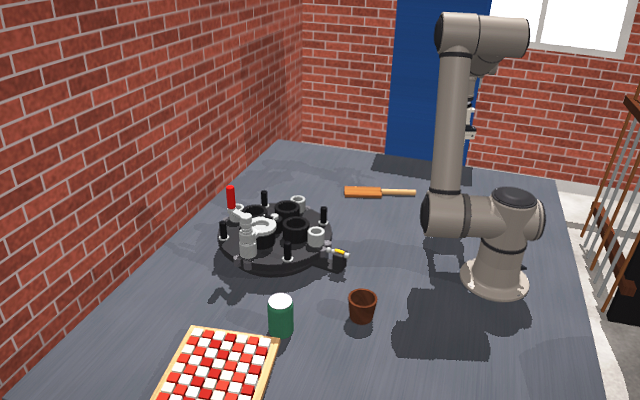

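View pics/top0.png

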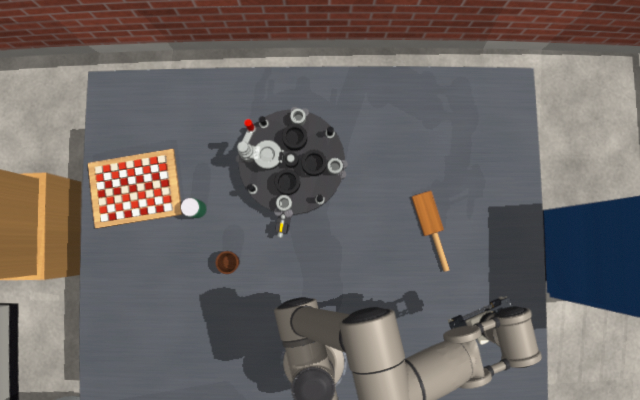

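The top view shows the table at about (289,158), the pointer at (282,227), the red handle at (249,125) and the bolt at about (245,150). Next I measure these and zoom in.

```bash
cat > m1.py <<'E'
from h import *
s=cv2.imread("pics/side0.png")[:,:,::-1].astype(int); t=cv2.imread("pics/top0.png")[:,:,::-1].astype(int)
def cen(im,m,box):
    k=np.zeros(m.shape,bool); k[box[1]:box[3],box[0]:box[2]]=1; v,u=np.nonzero(m&k); return u.mean(),v.mean(),len(u),u.min(),u.max(),v.min(),v.max()
red=lambda i:(i[...,0]>120)&(i[...,1]<60)&(i[...,2]<60)
yel=lambda i:(i[...,0]>150)&(i[...,1]>130)&(i[...,2]<90)
a=cen(s,red(s),(215,175,245,215)); b=cen(t,red(t),(235,110,262,140)); print("red",a,b)
print("handle",two(a[:2],b[:2]))
c=cen(s,yel(s),(310,230,370,275)); d=cen(t,yel(t),(265,210,300,245)); print("ptr",c,d,two(c[:2],d[:2]), plane("top",*d[:2],.073))
# disc edge from top
for n,im in(("top",t),):
    g=im.sum(2); crop=im[95:245,200:370].astype(np.uint8)
    cv2.imwrite("pics/topc.png",cv2.resize(crop[:,:,::-1],None,fx=4.5,fy=4,interpolation=cv2.INTER_CUBIC))
crop=s[170:290,190:370].astype(np.uint8); cv2.imwrite("pics/sidec.png",cv2.resize(crop[:,:,::-1],None,fx=4.4,fy=4.4,interpolation=cv2.INTER_CUBIC))
E
python3 m1.py
```

```text
red (np.float64(229.64550264550263), np.float64(196.14285714285714), 189, np.int64(215), np.int64(235), np.int64(179), np.int64(208)) (np.float64(248.89655172413794), np.float64(123.5), 58, np.int64(245), np.int64(253), np.int64(119), np.int64(129))
handle (array([0.78909114, 0.19027088, 0.24521143]), np.float64(0.0022022737110995983))
ptr (np.float64(339.26666666666665), np.float64(250.7), 30, np.int64(335), np.int64(344), np.int64(249), np.int64(253)) (np.float64(280.75), np.float64(226.91666666666666), 24, np.int64(279), np.int64(282), np.int64(223), np.int64(231)) (array([0.47378314, 0.10596992, 0.06987192]), np.float64(0.001189167684278903)) [0.47426089 0.1058564  0.073     ]
```

View pics/topc.png

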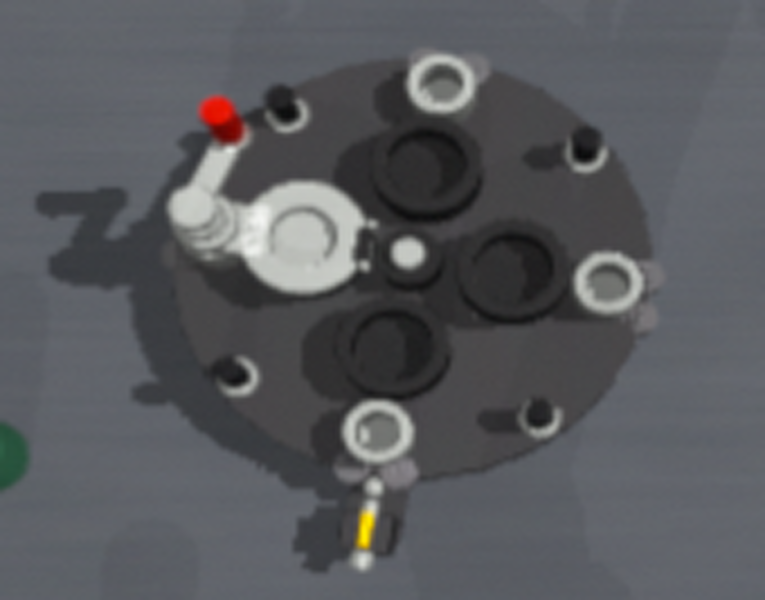

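View pics/sidec.png

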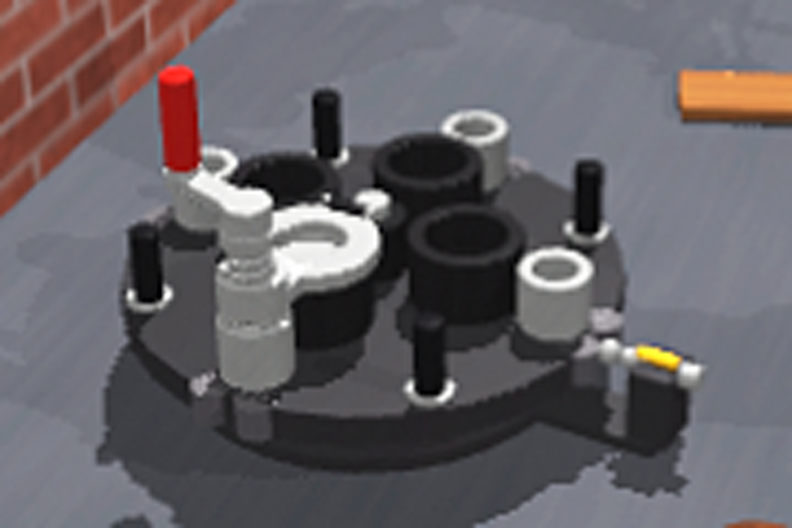

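```bash
cat > m2.py <<'E'
from h import *
c=lambda u,v:(200+u/4.5-.5+.1,95+v/4-.5+.1)
tops=[plane("top",*c(*p),.135) for p in((231,368),(540,408),(586,138),(283,96))]
for p in tops: print(p.round(4))
ax=np.mean(tops,0); print("axis",ax,[np.linalg.norm((p-ax)[:2]).round(4) for p in tops],[np.degrees(np.arctan2(*(p-ax)[1::-1])).round(1) for p in tops])
pt=np.array([.4740,.1059,.073]); v=(pt-ax)[:2]; print("ptr",np.linalg.norm(v),np.degrees(np.arctan2(v[1],v[0])))
for u,v in((175,265),(655,265),(410,57),(415,478)): print("edge",plane("top",*c(u,v),.075).round(4))
print("handle",two((230.3,196.5),(248.9,123.5)), "side cx,z:")
sc=lambda u,v:(190+u/4.4-.5+.1,170+v/4.4-.5+.1)
print(two(sc(177,74),c(215,103)),two(sc(184,168),c(231,137)))
# handle top/bottom; bolt top
print("bolttop",plane("top",*c(188,205),.205))
E
python3 m2.py
```

```text
[0.6063 0.1993 0.135 ]
[ 0.5708 -0.0274  0.135 ]
[ 0.7976 -0.064   0.135 ]
[0.836  0.1615 0.135 ]
axis [0.70268136 0.06733474 0.135     ] [np.float64(0.1634), np.float64(0.1624), np.float64(0.1621), np.float64(0.1632)] [np.float64(126.1), np.float64(-144.3), np.float64(-54.2), np.float64(35.3)]
ptr 0.2319104219908254 170.42759989339208
edge [0.704  0.2515 0.075 ]
edge [ 0.7002 -0.1177  0.075 ]
edge [0.8866 0.0699 0.075 ]
edge [0.5176 0.0677 0.075 ]
handle (array([0.78830909, 0.19000465, 0.24433544]), np.float64(0.004284078885617376)) side cx,z:
(array([0.78844442, 0.18942354, 0.27738382]), np.float64(0.00605089262414233)) (array([0.78404931, 0.1902462 , 0.20644242]), np.float64(0.0021671814552339215))
bolttop [0.72851877 0.22019954 0.205     ]
```

Geometry is consistent: the axis is at (0.702, 0.068), front direction 170.6°, pointer distance 232 mm, handle-bolt distance about 66 mm, and turn about 1.8. I'll push the index handle from behind with closed fingers, and go above the push point first.

Request:
move_arm(
  deltas=[
    {"x": 0, "y": 0, "z": -0.074, "hand": 0},
    {"x": 0.67, "y": -0.502, "z": -0.074, "wz": -14.4, "hand": 0},
    {"x": 0.67, "y": -0.502, "z": -0.074, "wz": -14.4, "hand": 0},
    {"x": 0.67, "y": -0.502, "z": -0.074, "wz": -14.4, "hand": 0},
    {"x": 0.67, "y": -0.502, "z": -0.074, "wz": -14.4, "hand": 0},
    {"x": 0.67, "y": -0.502, "z": -0.074, "wz": -14.4, "hand": 0},
    {"x": 0.67, "y": -0.502, "z": -0.074, "wz": -14.4, "hand": 0},
    {"x": 0.67, "y": -0.502, "z": -0.074, "wz": -14.4, "hand": 0},
  ],
)

```text
schema error: expected keys x, y, z, wx, wy, wz, hand
```

Request:
move_arm(
  deltas=[
    {"x": 0, "y": 0, "z": -0.06, "wx": 0, "wy": 0, "wz": 0, "hand": 0},
    {"x": 0.67, "y": -0.502, "z": -0.074, "wx": 0, "wy": 0, "wz": -14.4, "hand": 0},
    {"x": 0.67, "y": -0.502, "z": -0.074, "wx": 0, "wy": 0, "wz": -14.4, "hand": 0},
    {"x": 0.67, "y": -0.502, "z": -0.074, "wx": 0, "wy": 0, "wz": -14.4, "hand": 0},
    {"x": 0.67, "y": -0.502, "z": -0.074, "wx": 0, "wy": 0, "wz": -14.4, "hand": 0},
    {"x": 0.67, "y": -0.502, "z": -0.074, "wx": 0, "wy": 0, "wz": -14.4, "hand": 0},
    {"x": 0.67, "y": -0.502, "z": -0.074, "wx": 0, "wy": 0, "wz": -14.4, "hand": 0},
    {"x": 0.67, "y": -0.502, "z": -0.074, "wx": 0, "wy": 0, "wz": -14.4, "hand": 0},
  ],
)

```text
time: 1.1
tool_pos: [0.4221, -0.1161, 0.294]
tool_rot: [3.141, 0.0, 0.622]
contact_force: [1.1, -0.5, -0.0]
opening: 0.0162
```

Request:
move_arm(
  deltas=[
    {"x": 0.37, "y": -0.153, "z": 0, "wx": 0, "wy": 0, "wz": 0, "hand": 0},
    {"x": 0.37, "y": -0.153, "z": 0, "wx": 0, "wy": 0, "wz": 0, "hand": 0},
    {"x": 0.37, "y": -0.153, "z": 0, "wx": 0, "wy": 0, "wz": 0, "hand": 0},
    {"x": 0.37, "y": -0.153, "z": 0, "wx": 0, "wy": 0, "wz": 0, "hand": 0},
    {"x": 0.37, "y": -0.153, "z": 0, "wx": 0, "wy": 0, "wz": 0, "hand": 0},
    {"x": 0.37, "y": -0.153, "z": 0, "wx": 0, "wy": 0, "wz": 0, "hand": 0},
    {"x": 0.37, "y": -0.153, "z": 0, "wx": 0, "wy": 0, "wz": 0, "hand": 0},
    {"x": 0.37, "y": -0.153, "z": 0, "wx": 0, "wy": 0, "wz": 0, "hand": 0},
  ],
)

```text
time: 2.1
tool_pos: [0.6331, 0.2237, 0.2921]
tool_rot: [-3.141, 0.002, 0.625]
contact_force: [-0.1, -0.3, -0.2]
opening: 0.0004
```

```bash
python3 - <<'E'
from h import *
t=snap("top"); o=monitor.observe(); print(o["tool_pos"],o["tool_rot"],o["opening"],o["contact_force"])
for z in(.3,): print(proj("top",[*o["tool_pos"][:2],z]))
cv2.imwrite("pics/topd.png",cv2.resize(t[90:240,190:360,::-1],None,fx=4,fy=4,interpolation=cv2.INTER_CUBIC))
E
```

```text
[0.63276819 0.22233823 0.29269405] [-3.14109680e+00  2.14886883e-03  6.23274161e-01] 0.0003007024218857883 [-0.21583698 -0.091249    0.34735787]
[235.13920232 170.99596211]
```

View pics/topd.png

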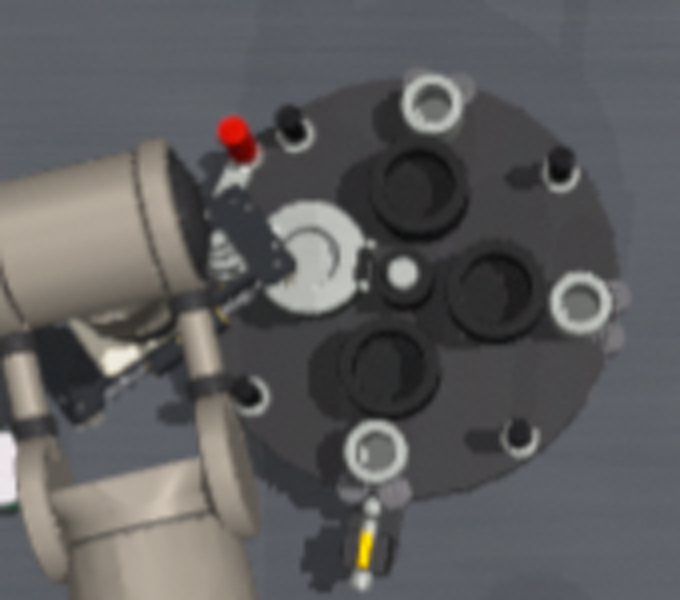

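The picture shows the gripper to the outside-left of the ring mould, clear of the bolt by my geometry. I'll descend, then push.

Request:
move_arm(
  deltas=[
    {"x": -0.004, "y": 0, "z": 0.04, "wx": 0, "wy": 0, "wz": 0, "hand": 0},
    {"x": -0.004, "y": 0, "z": 0.08, "wx": 0, "wy": 0, "wz": 0, "hand": 0},
    {"x": -0.004, "y": 0, "z": 0.12, "wx": 0, "wy": 0, "wz": 0, "hand": 0},
    {"x": -0.004, "y": 0, "z": 0.16, "wx": 0, "wy": 0, "wz": 0, "hand": 0},
    {"x": -0.004, "y": 0, "z": 0.188, "wx": 0, "wy": 0, "wz": 0, "hand": 0},
    {"x": -0.004, "y": 0, "z": 0.188, "wx": 0, "wy": 0, "wz": 0, "hand": 0},
  ],
)

```text
time: 2.9
tool_pos: [0.628, 0.2179, 0.1041]
tool_rot: [-3.14, 0.005, 0.621]
contact_force: [-0.2, 0.6, -0.0]
opening: 0.0008
```

```bash
cat > push.py <<'E'
from h import *
import sys
A=np.array([.7022,.0678])
# hand target: index handle at table angle a (deg from start), hand centre d behind its centre
def tgt(a,d,r=.165):
    th=np.radians(125.6+a); return A+r*np.array([np.cos(th),np.sin(th)])-d*np.array([-np.sin(th),np.cos(th)]), np.radians(35.6+a)
if __name__=="__main__":
    o=monitor.observe(); p=o["tool_pos"]; y=o["tool_rot"][2]; print(p.round(4),np.degrees(y).round(2),o["contact_force"].round(1))
    for a in eval(sys.argv[1]):
        q,w=tgt(a,float(sys.argv[2])); d=q-p[:2]
        print(a,(d[0]*np.cos(y)+d[1]*np.sin(y)).round(3),(d[0]*np.sin(y)-d[1]*np.cos(y)).round(3),"wz",-np.degrees(w-y).round(1))
E
python3 push.py "[0,3,6,9,15,21,27,33,39]" .0205
```

```text
[0.628  0.2179 0.1041] 35.56 [-0.2  0.6 -0. ]
0 -0.007 0.0 wz -0.0
3 -0.015 -0.001 wz -3.0
6 -0.024 -0.001 wz -6.0
9 -0.033 -0.001 wz -9.0
15 -0.05 0.001 wz -15.0
21 -0.067 0.004 wz -21.0
27 -0.084 0.009 wz -27.0
33 -0.1 0.016 wz -33.0
39 -0.115 0.024 wz -39.0
```

Request:
move_arm(
  deltas=[
    {"x": -0.007, "y": 0, "z": 0, "wx": 0, "wy": 0, "wz": 0, "hand": 0},
    {"x": -0.015, "y": -0.001, "z": 0, "wx": 0, "wy": 0, "wz": -3, "hand": 0},
    {"x": -0.024, "y": -0.001, "z": 0, "wx": 0, "wy": 0, "wz": -6, "hand": 0},
    {"x": -0.033, "y": -0.001, "z": 0, "wx": 0, "wy": 0, "wz": -9, "hand": 0},
    {"x": -0.041, "y": 0, "z": 0, "wx": 0, "wy": 0, "wz": -12, "hand": 0},
    {"x": -0.05, "y": 0.001, "z": 0, "wx": 0, "wy": 0, "wz": -15, "hand": 0},
    {"x": -0.059, "y": 0.002, "z": 0, "wx": 0, "wy": 0, "wz": -18, "hand": 0},
    {"x": -0.067, "y": 0.004, "z": 0, "wx": 0, "wy": 0, "wz": -21, "hand": 0},
  ],
)

```text
time: 3.9
tool_pos: [0.5783, 0.1771, 0.1084]
tool_rot: [3.139, -0.003, 0.99]
contact_force: [5.8, 12.0, -1.9]
opening: 0.0
```

```bash
python3 push.py "range(24,52,4)" .0205
```

```text
[0.5783 0.1771 0.1084] 56.72 [ 5.8 12.  -1.9]
24 -0.011 -0.002 wz -2.9
28 -0.023 -0.003 wz -6.9
32 -0.034 -0.002 wz -10.9
36 -0.046 -0.001 wz -14.9
40 -0.057 0.001 wz -18.9
44 -0.069 0.004 wz -22.9
48 -0.08 0.007 wz -26.9
```

Request:
move_arm(
  deltas=[
    {"x": -0.011, "y": -0.002, "z": 0, "wx": 0, "wy": 0, "wz": -3, "hand": 0},
    {"x": -0.02, "y": -0.003, "z": 0, "wx": 0, "wy": 0, "wz": -6, "hand": 0},
    {"x": -0.028, "y": -0.003, "z": 0, "wx": 0, "wy": 0, "wz": -9, "hand": 0},
    {"x": -0.037, "y": -0.002, "z": 0, "wx": 0, "wy": 0, "wz": -12, "hand": 0},
    {"x": -0.046, "y": -0.001, "z": 0, "wx": 0, "wy": 0, "wz": -15, "hand": 0},
    {"x": -0.055, "y": 0.001, "z": 0, "wx": 0, "wy": 0, "wz": -18, "hand": 0},
    {"x": -0.063, "y": 0.003, "z": 0, "wx": 0, "wy": 0, "wz": -21, "hand": 0},
    {"x": -0.072, "y": 0.005, "z": 0, "wx": 0, "wy": 0, "wz": -24, "hand": 0},
  ],
)

```text
time: 4.9
tool_pos: [0.5431, 0.1144, 0.1083]
tool_rot: [3.137, -0.002, 1.409]
contact_force: [1.9, 1.8, -0.2]
opening: 0.0002
```

```bash
python3 push.py "range(46,80,3)" .0205
```

```text
[0.5431 0.1144 0.1083] 80.73 [ 1.9  1.8 -0.2]
46 -0.002 -0.001 wz -0.9
49 -0.011 -0.001 wz -3.9
52 -0.02 -0.002 wz -6.9
55 -0.028 -0.002 wz -9.9
58 -0.037 -0.001 wz -12.9
61 -0.046 0.0 wz -15.9
64 -0.054 0.002 wz -18.9
67 -0.063 0.004 wz -21.9
70 -0.071 0.006 wz -24.9
73 -0.079 0.009 wz -27.9
76 -0.087 0.012 wz -30.9
79 -0.095 0.016 wz -33.9
```

Light force (2.6 N), so it turns freely between rests. Continuing.

Request:
move_arm(
  deltas=[
    {"x": -0.011, "y": -0.001, "z": 0, "wx": 0, "wy": 0, "wz": -4, "hand": 0},
    {"x": -0.02, "y": -0.002, "z": 0, "wx": 0, "wy": 0, "wz": -7, "hand": 0},
    {"x": -0.028, "y": -0.002, "z": 0, "wx": 0, "wy": 0, "wz": -10, "hand": 0},
    {"x": -0.037, "y": -0.001, "z": 0, "wx": 0, "wy": 0, "wz": -13, "hand": 0},
    {"x": -0.046, "y": 0, "z": 0, "wx": 0, "wy": 0, "wz": -16, "hand": 0},
    {"x": -0.054, "y": 0.002, "z": 0, "wx": 0, "wy": 0, "wz": -19, "hand": 0},
    {"x": -0.063, "y": 0.004, "z": 0, "wx": 0, "wy": 0, "wz": -22, "hand": 0},
    {"x": -0.071, "y": 0.006, "z": 0, "wx": 0, "wy": 0, "wz": -25, "hand": 0},
  ],
)

```text
time: 5.9
tool_pos: [0.5375, 0.0431, 0.1083]
tool_rot: [3.137, 0.001, 1.845]
contact_force: [1.6, 2.6, -0.7]
opening: 0.0004
```

```bash
python3 push.py "[73,76,79,81,83,84,85,86,87,88,89,90,91]" .0205
```

```text
[0.5375 0.0431 0.1083] 105.73 [ 1.6  2.6 -0.7]
73 -0.009 -0.001 wz -2.9
76 -0.017 -0.001 wz -5.9
79 -0.026 -0.001 wz -8.9
81 -0.032 -0.001 wz -10.9
83 -0.038 -0.0 wz -12.9
84 -0.04 0.0 wz -13.9
85 -0.043 0.0 wz -14.9
86 -0.046 0.001 wz -15.9
87 -0.049 0.001 wz -16.9
88 -0.052 0.002 wz -17.9
89 -0.055 0.002 wz -18.9
90 -0.058 0.003 wz -19.9
91 -0.06 0.004 wz -20.9
```

Request:
move_arm(
  deltas=[
    {"x": -0.009, "y": -0.001, "z": 0, "wx": 0, "wy": 0, "wz": -3, "hand": 0},
    {"x": -0.017, "y": -0.001, "z": 0, "wx": 0, "wy": 0, "wz": -6, "hand": 0},
    {"x": -0.026, "y": -0.001, "z": 0, "wx": 0, "wy": 0, "wz": -9, "hand": 0},
    {"x": -0.032, "y": -0.001, "z": 0, "wx": 0, "wy": 0, "wz": -11, "hand": 0},
    {"x": -0.038, "y": 0, "z": 0, "wx": 0, "wy": 0, "wz": -13, "hand": 0},
    {"x": -0.042, "y": 0, "z": 0, "wx": 0, "wy": 0, "wz": -14, "hand": 0},
    {"x": -0.045, "y": 0, "z": 0, "wx": 0, "wy": 0, "wz": -15, "hand": 0},
    {"x": -0.048, "y": 0.001, "z": 0, "wx": 0, "wy": 0, "wz": -16, "hand": 0},
  ],
)

```text
time: 6.9
tool_pos: [0.5508, -0.0032, 0.1068]
tool_rot: [3.141, 0.001, 2.124]
contact_force: [-0.2, -0.4, -0.6]
opening: 0.0006
```

```bash
python3 push.py "[87,88,89,90,91]" .0205
```

```text
[ 0.5508 -0.0032  0.1068] 121.67 [-0.2 -0.4 -0.6]
87 -0.001 0.001 wz -0.9
88 -0.004 0.001 wz -1.9
89 -0.007 0.0 wz -2.9
90 -0.01 0.0 wz -3.9
91 -0.013 0.0 wz -4.9
```

Request:
move_arm(
  deltas=[
    {"x": 0.003, "y": 0, "z": -0.06, "wx": 0, "wy": 0, "wz": 0, "hand": 0},
    {"x": 0.003, "y": 0, "z": -0.12, "wx": 0, "wy": 0, "wz": 0, "hand": 0},
    {"x": 0.003, "y": 0, "z": -0.18, "wx": 0, "wy": 0, "wz": 0, "hand": 0},
    {"x": 0.003, "y": 0, "z": -0.22, "wx": 0, "wy": 0, "wz": 0, "hand": 0.6},
    {"x": -0.1, "y": 0, "z": -0.22, "wx": 0, "wy": 0, "wz": 0, "hand": 0.6},
    {"x": -0.16, "y": 0, "z": -0.22, "wx": 0, "wy": 0, "wz": 0, "hand": 0.6},
    {"x": -0.16, "y": 0, "z": -0.22, "wx": 0, "wy": 0, "wz": 0, "hand": 0.6},
    {"x": -0.16, "y": 0, "z": -0.22, "wx": 0, "wy": 0, "wz": 0, "hand": 0.6},
  ],
)

```text
time: 7.9
tool_pos: [0.6349, -0.1419, 0.3244]
tool_rot: [-3.14, -0.001, 2.12]
contact_force: [-0.1, 1.1, -0.3]
opening: 0.0461
```

```bash
python3 - <<'E'
from h import *
t=snap("top","top1.png"); s=snap("side","side1.png"); o=monitor.observe(); print(o["time"],o["tool_pos"],o["tool_rot"],o["opening"])
a=cv2.resize(t[90:240,190:360,::-1],None,fx=3.5,fy=3.5,interpolation=cv2.INTER_CUBIC)
b=cv2.resize(s[150:290,190:400,::-1],None,fx=3.5,fy=3.5,interpolation=cv2.INTER_CUBIC)
cv2.imwrite("pics/t1.png",a); cv2.imwrite("pics/s1.png",b)
for n,i,bx in(("s",s.astype(int),(205,150,330,250)),("t",t.astype(int),(215,100,345,235))):
    m=(i[...,0]>120)&(i[...,1]<60)&(i[...,2]<60); k=np.zeros_like(m); k[bx[1]:bx[3],bx[0]:bx[2]]=1
    nn,l,st,c=cv2.connectedComponentsWithStats((m&k).astype(np.uint8)); print(n,[(st[j].tolist(),c[j].round(1).tolist()) for j in range(1,nn) if st[j,4]>8])
E
```

```text
8.0 [ 0.63417936 -0.13892296  0.32567739] [-3.14116066e+00 -7.74160003e-04  2.12250332e+00] 0.052662417259945145
s [([298, 191, 8, 24, 162], [301.0, 202.5]), ([209, 195, 6, 6, 9], [211.0, 197.7])]
t [([257, 186, 9, 8, 50], [260.8, 189.7])]
```

View pics/t1.png

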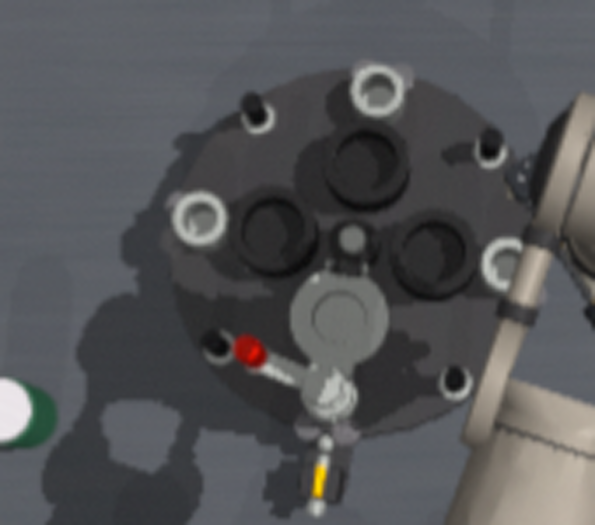

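View pics/s1.png

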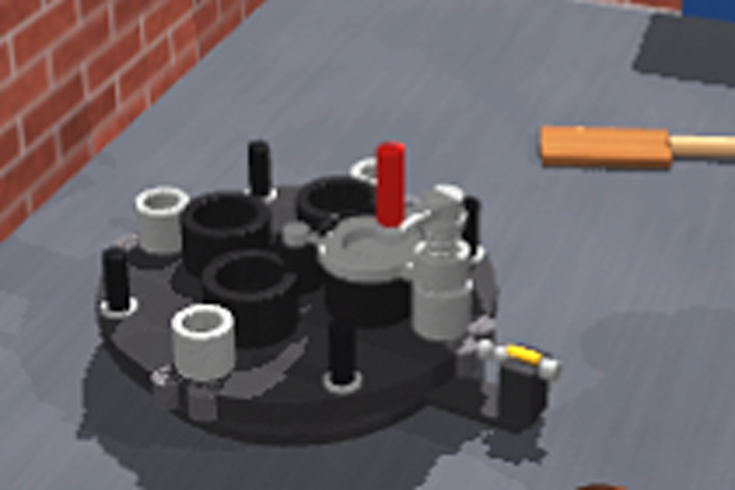

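The table is home: boss, bolt and pointer line up, and the crank handle points left. Next I locate the handle and check it against the geometry.

```bash
cat > crank.py <<'E'
from h import *
import sys
B=np.array([.7022,.0678])+.15*np.array([np.cos(np.radians(170.6)),np.sin(np.radians(170.6))]); R0=.065
def hp(phi): return B+R0*np.array([np.cos(np.radians(phi)),np.sin(np.radians(phi))])
def rows(l,z):  # l: list of (phi,yaw) ; deltas from measured
    o=monitor.observe(); p=o["tool_pos"]; y=o["tool_rot"][2]; print(o["time"],p.round(4),np.degrees(y).round(2),o["contact_force"].round(1),o["opening"].round(4),o["qpos"].round(2))
    for f,w in l:
        d=hp(f)-p[:2]; print(f,"x %.3f y %.3f z %.3f wz %.1f"%(d[0]*np.cos(y)+d[1]*np.sin(y),d[0]*np.sin(y)-d[1]*np.cos(y),p[2]-z,np.degrees(y)-w))
def red(n,bx,save=None):
    i=snap(n,save).astype(int); m=(i[...,0]>110)&(i[...,1]<60)&(i[...,2]<60); k=np.zeros_like(m); k[bx[1]:bx[3],bx[0]:bx[2]]=1
    v,u=np.nonzero(m&k); return u,v
E
python3 - <<'E'
from crank import *
h,e=two((301,202.5),(260.8,189.7)); print("bolt",B,"handle",h,e)
g=h[:2]-B; print(np.hypot(*g),np.degrees(np.arctan2(g[1],g[0])))
print(plane("top",261,190,.265))
# top of handle / bottom in side view at expected xy
for z in(.21,.245,.28): print(z,proj("side",[*h[:2],z]),proj("top",[*h[:2],z]))
# bolt head from top: crop px (333,385)/3.5
print("bolttop",plane("top",190+330/3.5,90+385/3.5,.205))
rows([(64,64)],.31)
E
```

```text
bolt [0.55421418 0.09229889] handle [0.58178108 0.15290205 0.24373952] 0.002514249366210735
0.06657835026750772 65.54036875565285
[0.57960941 0.15004952 0.265     ]
0.21 [300.58253902 212.59281491] [262.22344829 191.31859847]
0.245 [300.5652144  202.04380704] [260.86388088 190.0484814 ]
0.28 [300.55018543 191.22827793] [259.43398818 188.71252961]
bolttop [0.55422807 0.08415372 0.205     ]Traceback (most recent call last):
  File "<stdin>", line 9, in <module>
  File "crank.py", line 6, in rows
    o=monitor.observe(); p=o["tool_pos"]; y=o["tool_rot"][2]; print(o["time"],p.round(4),np.degrees(y).round(2),o["contact_force"].round(1),o["opening"].round(4),o["qpos"].round(2))
                                                                                                                                            ^^^^^^^^^^^^^^^^^^
AttributeError: 'float' object has no attribute 'round'
```

Request:
move_arm(
  deltas=[
    {"x": 0.276, "y": 0.107, "z": 0, "wx": 0, "wy": 0, "wz": 31.6, "hand": 1},
    {"x": 0.276, "y": 0.107, "z": 0, "wx": 0, "wy": 0, "wz": 31.6, "hand": 1},
    {"x": 0.276, "y": 0.107, "z": 0, "wx": 0, "wy": 0, "wz": 31.6, "hand": 1},
    {"x": 0.276, "y": 0.107, "z": 0, "wx": 0, "wy": 0, "wz": 31.6, "hand": 1},
    {"x": 0.276, "y": 0.107, "z": 0, "wx": 0, "wy": 0, "wz": 31.6, "hand": 1},
    {"x": 0.276, "y": 0.107, "z": 0, "wx": 0, "wy": 0, "wz": 31.6, "hand": 1},
    {"x": 0.276, "y": 0.107, "z": 0, "wx": 0, "wy": 0, "wz": 31.6, "hand": 1},
    {"x": 0.276, "y": 0.107, "z": 0, "wx": 0, "wy": 0, "wz": 31.6, "hand": 1},
  ],
)

```text
time: 9.0
tool_pos: [0.5807, 0.1514, 0.3263]
tool_rot: [3.141, 0.0, 1.57]
contact_force: [0.0, 0.3, -0.0]
opening: 0.0918
```

```bash
sed -i 's/o\["opening"\].round(4)/round(o["opening"],4)/' crank.py; python3 - <<'E'
from crank import *
rows([(65.5,90)],.228)
E
```

```text
9.0 [0.5807 0.1514 0.3263] 89.98 [ 0.   0.3 -0. ] 0.0918 [ 0.13  0.44  1.11 -0.    1.6   0.13]
65.5 x 0.000 y 0.000 z 0.098 wz -0.0
```

Request:
move_arm(
  grip_force=5,
  deltas=[
    {"x": 0, "y": 0, "z": 0.03, "wx": 0, "wy": 0, "wz": 0, "hand": 1},
    {"x": 0, "y": 0, "z": 0.06, "wx": 0, "wy": 0, "wz": 0, "hand": 1},
    {"x": 0, "y": 0, "z": 0.09, "wx": 0, "wy": 0, "wz": 0, "hand": 1},
    {"x": 0, "y": 0, "z": 0.098, "wx": 0, "wy": 0, "wz": 0, "hand": 0.31},
    {"x": 0, "y": 0, "z": 0.098, "wx": 0, "wy": 0, "wz": 0, "hand": 0.31},
    {"x": 0, "y": 0, "z": 0.098, "wx": 0, "wy": 0, "wz": 0, "hand": 0.31},
    {"x": 0, "y": 0, "z": 0.098, "wx": 0, "wy": 0, "wz": 0, "hand": 0.31},
    {"x": 0, "y": 0, "z": 0.098, "wx": 0, "wy": 0, "wz": 0, "hand": 0.31},
  ],
)

```text
time: 10.0
tool_pos: [0.5809, 0.1524, 0.2286]
tool_rot: [3.141, -0.0, 1.572]
contact_force: [-0.7, -0.5, 0.0]
opening: 0.0466
```

```bash
python3 - <<'E'
from crank import *
rows([(66+8*i,90+9*i) for i in range(1,9)],.228)
E
```

```text
10.0 [0.5809 0.1524 0.2286] 90.05 [-0.7 -0.5  0. ] 0.0466 [ 0.13  0.48  1.3  -0.    1.36  0.13]
74 x 0.002 y -0.009 z 0.001 wz -8.9
82 x 0.004 y -0.018 z 0.001 wz -17.9
90 x 0.005 y -0.027 z 0.001 wz -26.9
98 x 0.004 y -0.036 z 0.001 wz -35.9
106 x 0.002 y -0.045 z 0.001 wz -44.9
114 x -0.001 y -0.053 z 0.001 wz -53.9
122 x -0.005 y -0.061 z 0.001 wz -62.9
130 x -0.010 y -0.069 z 0.001 wz -71.9
```

Request:
move_arm(
  deltas=[
    {"x": 0, "y": 0, "z": 0, "wx": 0, "wy": 0, "wz": 0, "hand": 0.31},
    {"x": 0, "y": 0, "z": 0, "wx": 0, "wy": 0, "wz": 0, "hand": 0.31},
    {"x": 0.002, "y": -0.009, "z": 0, "wx": 0, "wy": 0, "wz": -9, "hand": 0.31},
    {"x": 0.004, "y": -0.018, "z": 0, "wx": 0, "wy": 0, "wz": -18, "hand": 0.31},
    {"x": 0.005, "y": -0.027, "z": 0, "wx": 0, "wy": 0, "wz": -27, "hand": 0.31},
    {"x": 0.004, "y": -0.036, "z": 0, "wx": 0, "wy": 0, "wz": -36, "hand": 0.31},
    {"x": 0.002, "y": -0.045, "z": 0, "wx": 0, "wy": 0, "wz": -45, "hand": 0.31},
    {"x": -0.001, "y": -0.053, "z": 0, "wx": 0, "wy": 0, "wz": -54, "hand": 0.31},
  ],
)

```text
time: 11.0
tool_pos: [0.5281, 0.1517, 0.2285]
tool_rot: [3.14, 0.001, 2.519]
contact_force: [1.5, 0.2, 2.2]
opening: 0.0282
```

```bash
python3 - <<'E'
from crank import *
rows([(114+8*i,144+9*i) for i in range(1,9)],.228)
u,v=red("side",(280,150,380,240),"side2.png"); print(len(u),u.mean(),v.min(),v.max())
u,v=red("top",(230,150,320,240)); print(len(u))
E
```

```text
11.0 [0.5281 0.1517 0.2285] 144.35 [1.5 0.2 2.2] 0.0282 [ 0.14  0.38  1.46  0.    1.3  -0.81]
122 x 0.004 y -0.008 z 0.001 wz -8.6
130 x 0.007 y -0.017 z 0.001 wz -17.6
138 x 0.009 y -0.026 z 0.001 wz -26.6
146 x 0.009 y -0.035 z 0.001 wz -35.6
154 x 0.008 y -0.044 z 0.001 wz -44.6
162 x 0.006 y -0.053 z 0.001 wz -53.6
170 x 0.003 y -0.061 z 0.001 wz -62.6
178 x -0.002 y -0.069 z 0.001 wz -71.6
104 320.0576923076923 150 217
0
```

Request:
move_arm(
  deltas=[
    {"x": 0.004, "y": -0.008, "z": 0, "wx": 0, "wy": 0, "wz": -9, "hand": 0.31},
    {"x": 0.007, "y": -0.017, "z": 0, "wx": 0, "wy": 0, "wz": -18, "hand": 0.31},
    {"x": 0.009, "y": -0.026, "z": 0, "wx": 0, "wy": 0, "wz": -27, "hand": 0.31},
    {"x": 0.009, "y": -0.035, "z": 0, "wx": 0, "wy": 0, "wz": -36, "hand": 0.31},
    {"x": 0.008, "y": -0.044, "z": 0, "wx": 0, "wy": 0, "wz": -45, "hand": 0.31},
    {"x": 0.006, "y": -0.053, "z": 0, "wx": 0, "wy": 0, "wz": -54, "hand": 0.31},
    {"x": 0.003, "y": -0.061, "z": 0, "wx": 0, "wy": 0, "wz": -60, "hand": 0.31},
    {"x": 0.003, "y": -0.061, "z": 0, "wx": 0, "wy": 0, "wz": -63, "hand": 0.31},
  ],
)

```text
time: 12.1
tool_pos: [0.4896, 0.1033, 0.2281]
tool_rot: [-3.141, -0.0, -2.672]
contact_force: [0.3, -0.3, 1.1]
opening: 0.0289
```

```bash
cat >> crank.py <<'E'
def look(tag):
    u,v=red("side",(285,182,400,260),tag+".png"); print("red side",len(u),u.mean().round(1),u.min(),u.max(),v.min(),v.max(), [int((v==r).sum()) for r in range(v.min(),v.max()+1)])
    h=monitor.observe()["tool_pos"]; zb=[proj("side",[*h[:2],z])[1].round(1) for z in(.18,.19,.2,.21,.22)]; print("z .18-.22 rows",zb)
E
python3 - <<'E'
from crank import *
rows([(170+2*i,207+3*i) for i in range(1,9)],.228)
look("side3")
s=cv2.imread("pics/side3.png"); cv2.imwrite("pics/s3.png",cv2.resize(s[120:270,260:420],None,fx=4,fy=4,interpolation=cv2.INTER_CUBIC))
E
```

```text
12.1 [0.4896 0.1033 0.2281] -153.08 [ 0.3 -0.3  1.1] 0.0289 [ 0.05  0.3   1.59 -0.    1.26 -1.99]
172 x 0.001 y -0.002 z 0.000 wz -363.1
174 x 0.002 y -0.004 z 0.000 wz -366.1
176 x 0.003 y -0.006 z 0.000 wz -369.1
178 x 0.004 y -0.008 z 0.000 wz -372.1
180 x 0.005 y -0.010 z 0.000 wz -375.1
182 x 0.006 y -0.012 z 0.000 wz -378.1
184 x 0.007 y -0.014 z 0.000 wz -381.1
186 x 0.008 y -0.016 z 0.000 wz -384.1
red side 20 334.8 333 339 201 210 [1, 1, 1, 1, 1, 1, 1, 1, 7, 5]
z .18-.22 rows [np.float64(218.7), np.float64(215.8), np.float64(212.8), np.float64(209.9), np.float64(206.9)]
```

View pics/s3.png

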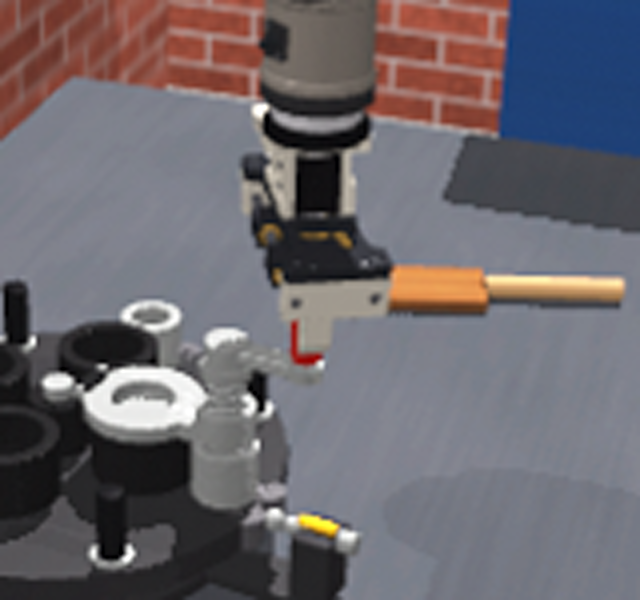

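The crank is loosely enclosed at turn ≈0 and not yet dropped (handle bottom at z≈0.21, row 210). I'll continue slowly past 0.

Request:
move_arm(
  deltas=[
    {"x": 0.001, "y": -0.002, "z": 0, "wx": 0, "wy": 0, "wz": -2, "hand": 0.31},
    {"x": 0.002, "y": -0.004, "z": 0, "wx": 0, "wy": 0, "wz": -4, "hand": 0.31},
    {"x": 0.003, "y": -0.006, "z": 0, "wx": 0, "wy": 0, "wz": -6, "hand": 0.31},
    {"x": 0.004, "y": -0.008, "z": 0, "wx": 0, "wy": 0, "wz": -8, "hand": 0.31},
    {"x": 0.004, "y": -0.009, "z": 0, "wx": 0, "wy": 0, "wz": -10, "hand": 0.31},
    {"x": 0.004, "y": -0.009, "z": 0, "wx": 0, "wy": 0, "wz": -10, "hand": 0.31},
  ],
)

```text
time: 12.9
tool_pos: [0.4902, 0.0939, 0.2279]
tool_rot: [3.142, -0.0, -2.497]
contact_force: [0.1, -0.6, -0.1]
opening: 0.0289
```

```bash
python3 - <<'E'
from crank import *
rows([(180,0),(182,0),(184,0),(186,0)],.228)
look("side4")
E
```

```text
12.9 [0.4902 0.0939 0.2279] -143.04 [ 0.1 -0.6 -0.1] 0.0289 [ 0.04  0.29  1.59 -0.    1.26 -2.18]
180 x 0.002 y -0.001 z -0.000 wz -143.0
182 x 0.003 y -0.003 z -0.000 wz -143.0
184 x 0.004 y -0.004 z -0.000 wz -143.0
186 x 0.005 y -0.006 z -0.000 wz -143.0
red side 64 335.8 334 340 191 211 [1, 2, 2, 2, 2, 2, 2, 2, 2, 2, 2, 2, 2, 2, 2, 2, 7, 7, 7, 7, 5]
z .18-.22 rows [np.float64(217.1), np.float64(214.2), np.float64(211.3), np.float64(208.3), np.float64(205.4)]
```

```bash
python3 - <<'E'
import cv2, numpy as np
a=[cv2.resize(cv2.imread(f"pics/{n}.png")[175:245,300:350],None,fx=7,fy=7,interpolation=cv2.INTER_NEAREST) for n in("side3","side4")]
cv2.imwrite("pics/cmp.png",np.hstack(a))
E
```

```text
(no output)
```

View pics/cmp.png

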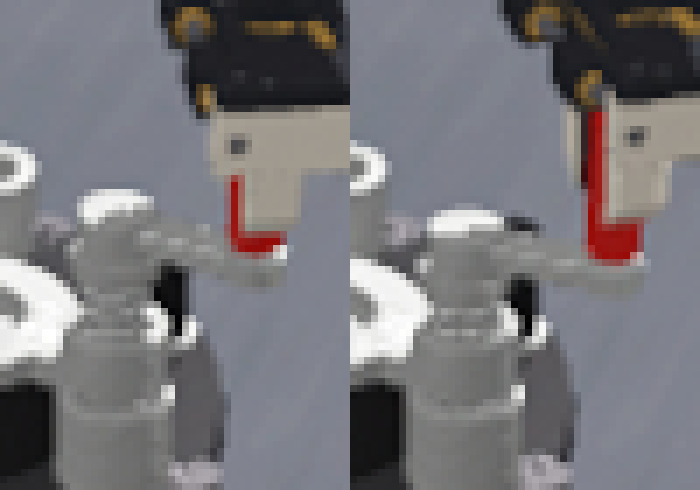

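The drop is confirmed: the bolt head went down about 3 px, roughly 10 mm. Now I wind forward clockwise, loosely enclosed, with the jaws turning along.

```bash
python3 - <<'E'
from crank import *
rows([(178-9*i,217-9*i-360) for i in range(1,9)],.222)
E
```

```text
12.95 [0.4901 0.0939 0.228 ] -143.05 [ 0.6  0.1 -0.5] 0.0281 [ 0.04  0.29  1.59 -0.    1.26 -2.18]
169 x -0.007 y 0.008 z 0.006 wz 9.0
160 x -0.015 y 0.015 z 0.006 wz 18.0
151 x -0.024 y 0.020 z 0.006 wz 27.0
142 x -0.033 y 0.023 z 0.006 wz 36.0
133 x -0.043 y 0.025 z 0.006 wz 45.0
124 x -0.054 y 0.025 z 0.006 wz 54.0
115 x -0.064 y 0.024 z 0.006 wz 63.0
106 x -0.074 y 0.021 z 0.006 wz 72.0
```

Request:
move_arm(
  deltas=[
    {"x": -0.007, "y": 0.008, "z": 0.002, "wx": 0, "wy": 0, "wz": 9, "hand": 0.31},
    {"x": -0.015, "y": 0.015, "z": 0.004, "wx": 0, "wy": 0, "wz": 18, "hand": 0.31},
    {"x": -0.024, "y": 0.02, "z": 0.005, "wx": 0, "wy": 0, "wz": 27, "hand": 0.31},
    {"x": -0.033, "y": 0.023, "z": 0.006, "wx": 0, "wy": 0, "wz": 36, "hand": 0.31},
    {"x": -0.043, "y": 0.025, "z": 0.006, "wx": 0, "wy": 0, "wz": 45, "hand": 0.31},
    {"x": -0.054, "y": 0.025, "z": 0.006, "wx": 0, "wy": 0, "wz": 54, "hand": 0.31},
    {"x": -0.064, "y": 0.024, "z": 0.006, "wx": 0, "wy": 0, "wz": 63, "hand": 0.31},
    {"x": -0.074, "y": 0.021, "z": 0.006, "wx": 0, "wy": 0, "wz": 72, "hand": 0.31},
  ],
)

```text
time: 13.95
tool_pos: [0.5363, 0.1553, 0.2216]
tool_rot: [-3.14, -0.001, 2.525]
contact_force: [-0.9, -1.6, -1.4]
opening: 0.0285
```

```bash
python3 - <<'E'
from crank import *
rows([(106-9*i,145-9*i) for i in range(1,9)],.220)
E
```

```text
13.95 [0.5363 0.1553 0.2216] 144.68 [-0.9 -1.6 -1.4] 0.0285 [ 0.14  0.41  1.44 -0.    1.3  -0.81]
97 x -0.007 y 0.007 z 0.002 wz 8.7
88 x -0.015 y 0.013 z 0.002 wz 17.7
79 x -0.024 y 0.018 z 0.002 wz 26.7
70 x -0.034 y 0.022 z 0.002 wz 35.7
61 x -0.044 y 0.024 z 0.002 wz 44.7
52 x -0.054 y 0.024 z 0.002 wz 53.7
43 x -0.064 y 0.023 z 0.002 wz 62.7
34 x -0.074 y 0.020 z 0.002 wz 71.7
```

Request:
move_arm(
  deltas=[
    {"x": -0.007, "y": 0.007, "z": 0.001, "wx": 0, "wy": 0, "wz": 9, "hand": 0.31},
    {"x": -0.015, "y": 0.013, "z": 0.002, "wx": 0, "wy": 0, "wz": 18, "hand": 0.31},
    {"x": -0.024, "y": 0.018, "z": 0.002, "wx": 0, "wy": 0, "wz": 27, "hand": 0.31},
    {"x": -0.034, "y": 0.022, "z": 0.002, "wx": 0, "wy": 0, "wz": 36, "hand": 0.31},
    {"x": -0.044, "y": 0.024, "z": 0.002, "wx": 0, "wy": 0, "wz": 45, "hand": 0.31},
    {"x": -0.054, "y": 0.024, "z": 0.002, "wx": 0, "wy": 0, "wz": 54, "hand": 0.31},
    {"x": -0.064, "y": 0.023, "z": 0.002, "wx": 0, "wy": 0, "wz": 63, "hand": 0.31},
    {"x": -0.074, "y": 0.02, "z": 0.002, "wx": 0, "wy": 0, "wz": 72, "hand": 0.31},
  ],
)

```text
time: 14.95
tool_pos: [0.6082, 0.1293, 0.2194]
tool_rot: [-3.14, 0.001, 1.269]
contact_force: [-1.4, 1.4, -2.1]
opening: 0.0286
```

```bash
python3 - <<'E'
from crank import *
rows([(34-9*i,73-9*i) for i in range(1,5)],.218)
E
```

```text
14.95 [0.6082 0.1293 0.2194] 72.69 [-1.4  1.4 -2.1] 0.0286 [0.09 0.53 1.25 0.   1.37 0.39]
25 x -0.008 y 0.007 z 0.001 wz 8.7
16 x -0.016 y 0.014 z 0.001 wz 17.7
7 x -0.025 y 0.019 z 0.001 wz 26.7
-2 x -0.034 y 0.022 z 0.001 wz 35.7
```

Request:
move_arm(
  deltas=[
    {"x": -0.008, "y": 0.007, "z": 0.001, "wx": 0, "wy": 0, "wz": 9, "hand": 0.31},
    {"x": -0.016, "y": 0.014, "z": 0.001, "wx": 0, "wy": 0, "wz": 18, "hand": 0.31},
    {"x": -0.025, "y": 0.019, "z": 0.001, "wx": 0, "wy": 0, "wz": 27, "hand": 0.31},
    {"x": -0.034, "y": 0.022, "z": 0.001, "wx": 0, "wy": 0, "wz": 36, "hand": 0.31},
    {"x": -0.034, "y": 0.022, "z": 0.001, "wx": 0, "wy": 0, "wz": 36, "hand": 0.31},
    {"x": -0.034, "y": 0.022, "z": 0.001, "wx": 0, "wy": 0, "wz": 36, "hand": 0.8},
    {"x": -0.034, "y": 0.022, "z": 0.001, "wx": 0, "wy": 0, "wz": 36, "hand": 0.8},
    {"x": -0.034, "y": 0.022, "z": 0.001, "wx": 0, "wy": 0, "wz": 36, "hand": 0.8},
  ],
)

```text
time: 15.95
tool_pos: [0.6197, 0.0905, 0.219]
tool_rot: [3.141, -0.0, 0.648]
contact_force: [-0.4, -0.4, -1.1]
opening: 0.0538
```

```bash
python3 - <<'E'
from crank import *
rows([(0,37)],.218)
s=snap("side","side5.png"); t=snap("top")
a=cv2.resize(s[130:270,240:380,::-1],None,fx=3.5,fy=3.5,interpolation=cv2.INTER_CUBIC)
cv2.imwrite("pics/s5.png",a)
E
```

```text
15.95 [0.6197 0.0905 0.219 ] 37.11 [-0.4 -0.4 -1.1] 0.0538 [ 0.02  0.54  1.23 -0.    1.37  0.95]
0 x 0.001 y -0.002 z 0.001 wz 0.1
```

View pics/s5.png

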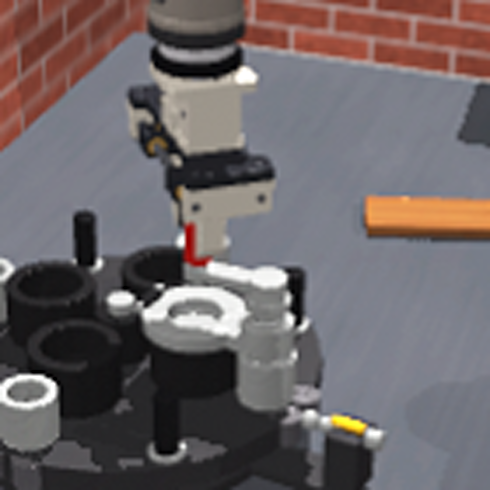

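Request:
move_arm(
  deltas=[
    {"x": 0, "y": 0, "z": 0, "wx": 0, "wy": 0, "wz": -8, "hand": 0.85},
    {"x": 0, "y": 0, "z": 0, "wx": 0, "wy": 0, "wz": -18, "hand": 0.85},
    {"x": 0, "y": 0, "z": 0, "wx": 0, "wy": 0, "wz": -28, "hand": 0.85},
    {"x": 0, "y": 0, "z": 0, "wx": 0, "wy": 0, "wz": -38, "hand": 0.85},
    {"x": 0, "y": 0, "z": 0, "wx": 0, "wy": 0, "wz": -48, "hand": 0.85},
    {"x": 0, "y": 0, "z": 0, "wx": 0, "wy": 0, "wz": -58, "hand": 0.85},
    {"x": 0, "y": 0, "z": 0, "wx": 0, "wy": 0, "wz": -68, "hand": 0.85},
    {"x": 0, "y": 0, "z": 0, "wx": 0, "wy": 0, "wz": -78, "hand": 0.85},
  ],
)

```text
time: 17.05
tool_pos: [0.6197, 0.0903, 0.219]
tool_rot: [3.142, 0.0, 2.014]
contact_force: [-1.0, 0.7, -0.1]
opening: 0.0781
```

Request:
move_arm(
  deltas=[
    {"x": 0, "y": 0, "z": 0, "wx": 0, "wy": 0, "wz": -10, "hand": 0.85},
    {"x": 0, "y": 0, "z": 0, "wx": 0, "wy": 0, "wz": -20, "hand": 0.85},
    {"x": 0, "y": 0, "z": 0, "wx": 0, "wy": 0, "wz": -30, "hand": 0.85},
    {"x": 0, "y": 0, "z": 0, "wx": 0, "wy": 0, "wz": -40, "hand": 0.7},
    {"x": 0, "y": 0, "z": 0, "wx": 0, "wy": 0, "wz": -50, "hand": 0.55},
    {"x": 0, "y": 0, "z": 0, "wx": 0, "wy": 0, "wz": -60, "hand": 0.4},
    {"x": 0, "y": 0, "z": 0, "wx": 0, "wy": 0, "wz": -65, "hand": 0.31},
    {"x": 0, "y": 0, "z": 0, "wx": 0, "wy": 0, "wz": -65, "hand": 0.31},
  ],
)

```text
time: 18.05
tool_pos: [0.6197, 0.0903, 0.219]
tool_rot: [-3.142, 0.0, -3.141]
contact_force: [0.2, 0.5, 0.4]
opening: 0.0328
```

```bash
python3 - <<'E'
from crank import *
rows([(-2-9*i,180-9*i) for i in range(1,9)],.216)
E
```

```text
18.05 [0.6197 0.0903 0.219 ] -179.99 [0.2 0.5 0.4] 0.0328 [ 0.02  0.54  1.23 -0.    1.37 -1.55]
-11 x 0.002 y -0.010 z 0.003 wz -351.0
-20 x 0.004 y -0.020 z 0.003 wz -342.0
-29 x 0.009 y -0.030 z 0.003 wz -333.0
-38 x 0.014 y -0.038 z 0.003 wz -324.0
-47 x 0.021 y -0.046 z 0.003 wz -315.0
-56 x 0.029 y -0.052 z 0.003 wz -306.0
-65 x 0.038 y -0.057 z 0.003 wz -297.0
-74 x 0.048 y -0.060 z 0.003 wz -288.0
```

Request:
move_arm(
  deltas=[
    {"x": 0.002, "y": -0.01, "z": 0.001, "wx": 0, "wy": 0, "wz": 9, "hand": 0.31},
    {"x": 0.004, "y": -0.02, "z": 0.002, "wx": 0, "wy": 0, "wz": 18, "hand": 0.31},
    {"x": 0.009, "y": -0.03, "z": 0.003, "wx": 0, "wy": 0, "wz": 27, "hand": 0.31},
    {"x": 0.014, "y": -0.038, "z": 0.003, "wx": 0, "wy": 0, "wz": 36, "hand": 0.31},
    {"x": 0.021, "y": -0.046, "z": 0.003, "wx": 0, "wy": 0, "wz": 45, "hand": 0.31},
    {"x": 0.029, "y": -0.052, "z": 0.003, "wx": 0, "wy": 0, "wz": 54, "hand": 0.31},
    {"x": 0.038, "y": -0.057, "z": 0.003, "wx": 0, "wy": 0, "wz": 63, "hand": 0.31},
    {"x": 0.048, "y": -0.06, "z": 0.003, "wx": 0, "wy": 0, "wz": 72, "hand": 0.31},
  ],
)

```text
time: 19.05
tool_pos: [0.5717, 0.0301, 0.216]
tool_rot: [3.141, 0.0, 1.878]
contact_force: [1.2, -0.2, -1.0]
opening: 0.0287
```

```bash
python3 - <<'E'
from crank import *
rows([(-74-9*i,108-9*i) for i in range(1,9)],.213)
E
```

```text
19.05 [0.5717 0.0301 0.216 ] 107.62 [ 1.2 -0.2 -1. ] 0.0287 [-0.08  0.44  1.41  0.    1.3  -0.39]
-83 x 0.001 y -0.010 z 0.003 wz 8.6
-92 x 0.003 y -0.020 z 0.003 wz 17.6
-101 x 0.008 y -0.029 z 0.003 wz 26.6
-110 x 0.013 y -0.038 z 0.003 wz 35.6
-119 x 0.020 y -0.045 z 0.003 wz 44.6
-128 x 0.028 y -0.052 z 0.003 wz 53.6
-137 x 0.037 y -0.057 z 0.003 wz 62.6
-146 x 0.046 y -0.060 z 0.003 wz 71.6
```

Request:
move_arm(
  deltas=[
    {"x": 0.001, "y": -0.01, "z": 0.001, "wx": 0, "wy": 0, "wz": 9, "hand": 0.31},
    {"x": 0.003, "y": -0.02, "z": 0.002, "wx": 0, "wy": 0, "wz": 18, "hand": 0.31},
    {"x": 0.008, "y": -0.029, "z": 0.003, "wx": 0, "wy": 0, "wz": 27, "hand": 0.31},
    {"x": 0.013, "y": -0.038, "z": 0.003, "wx": 0, "wy": 0, "wz": 36, "hand": 0.31},
    {"x": 0.02, "y": -0.045, "z": 0.003, "wx": 0, "wy": 0, "wz": 45, "hand": 0.31},
    {"x": 0.028, "y": -0.052, "z": 0.003, "wx": 0, "wy": 0, "wz": 54, "hand": 0.31},
    {"x": 0.037, "y": -0.057, "z": 0.003, "wx": 0, "wy": 0, "wz": 63, "hand": 0.31},
    {"x": 0.046, "y": -0.06, "z": 0.003, "wx": 0, "wy": 0, "wz": 72, "hand": 0.31},
  ],
)

```text
time: 20.05
tool_pos: [0.5003, 0.0553, 0.2131]
tool_rot: [3.141, -0.0, 0.622]
contact_force: [0.0, -1.0, -1.2]
opening: 0.0283
```

```bash
python3 - <<'E'
from crank import *
rows([(f,f+182) for f in(-155,-164,-173,-180,-184,-188)],.211)
E
```

```text
20.05 [0.5003 0.0553 0.2131] 35.62 [ 0.  -1.  -1.2] 0.0283 [-0.04  0.31  1.6  -0.    1.22  0.91]
-155 x 0.001 y -0.011 z 0.002 wz 8.6
-164 x 0.004 y -0.020 z 0.002 wz 17.6
-173 x 0.008 y -0.030 z 0.002 wz 26.6
-180 x 0.013 y -0.037 z 0.002 wz 33.6
-184 x 0.015 y -0.040 z 0.002 wz 37.6
-188 x 0.018 y -0.043 z 0.002 wz 41.6
```

Request:
move_arm(
  deltas=[
    {"x": 0.001, "y": -0.011, "z": 0.001, "wx": 0, "wy": 0, "wz": 9, "hand": 0.31},
    {"x": 0.004, "y": -0.02, "z": 0.002, "wx": 0, "wy": 0, "wz": 18, "hand": 0.31},
    {"x": 0.008, "y": -0.03, "z": 0.002, "wx": 0, "wy": 0, "wz": 27, "hand": 0.31},
    {"x": 0.013, "y": -0.037, "z": 0.002, "wx": 0, "wy": 0, "wz": 34, "hand": 0.31},
    {"x": 0.015, "y": -0.04, "z": 0.002, "wx": 0, "wy": 0, "wz": 38, "hand": 0.31},
    {"x": 0.018, "y": -0.043, "z": 0.002, "wx": 0, "wy": 0, "wz": 42, "hand": 0.31},
    {"x": 0.0185, "y": -0.044, "z": 0.002, "wx": 0, "wy": 0, "wz": 42, "hand": 0.31},
    {"x": 0.0185, "y": -0.044, "z": 0.002, "wx": 0, "wy": 0, "wz": 42, "hand": 0.31},
  ],
)

```text
time: 21.05
tool_pos: [0.4895, 0.1018, 0.2111]
tool_rot: [3.142, -0.0, -0.103]
contact_force: [-0.3, 0.6, -0.5]
opening: 0.0283
```

```bash
python3 - <<'E'
from crank import *
rows([(-189,-7)],.211)
look("side6")
a=[cv2.resize(cv2.imread(f"pics/{n}.png")[175:245,300:350],None,fx=7,fy=7,interpolation=cv2.INTER_NEAREST) for n in("side4","side6")]
cv2.imwrite("pics/cmp2.png",np.hstack(a))
E
```

```text
21.05 [0.4895 0.1018 0.2111] -5.91 [-0.3  0.6 -0.5] 0.0283 [ 0.05  0.31  1.62 -0.    1.21  1.73]
-189 x 0.000 y -0.001 z 0.000 wz 1.1
red side 40 338.0 333 340 198 216 [1, 1, 1, 1, 1, 1, 2, 2, 2, 2, 2, 2, 1, 1, 1, 5, 7, 6, 1]
z .18-.22 rows [np.float64(218.4), np.float64(215.5), np.float64(212.6), np.float64(209.6), np.float64(206.7)]
```

View pics/cmp2.png

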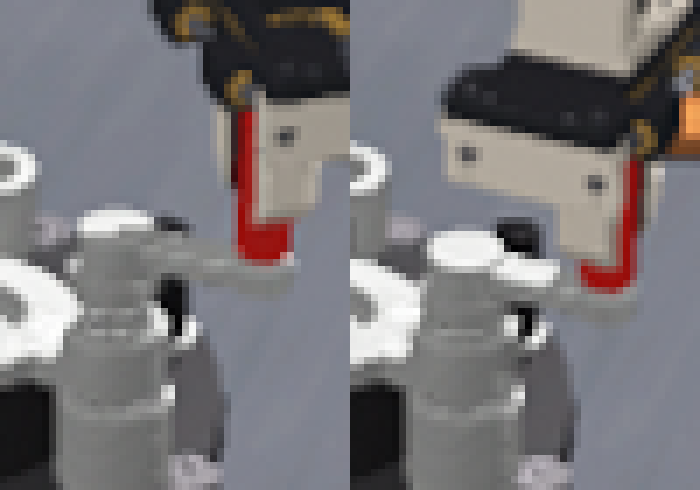

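The bolt head sank another 3 px, about 10 mm, so the thread is engaged. Closing the grip on the handle.

Request:
move_arm(
  grip_force=20,
  deltas=[
    {"x": 0, "y": 0, "z": 0, "wx": 0, "wy": 0, "wz": 0, "hand": 0},
    {"x": 0, "y": 0, "z": 0, "wx": 0, "wy": 0, "wz": 0, "hand": 0},
    {"x": 0, "y": 0, "z": 0, "wx": 0, "wy": 0, "wz": 0, "hand": 0},
    {"x": 0, "y": 0, "z": 0, "wx": 0, "wy": 0, "wz": 0, "hand": 0},
    {"x": 0, "y": 0, "z": 0, "wx": 0, "wy": 0, "wz": 0, "hand": 0},
    {"x": 0, "y": 0, "z": 0, "wx": 0, "wy": 0, "wz": 0, "hand": 0},
  ],
)

```text
time: 21.85
tool_pos: [0.4895, 0.1018, 0.211]
tool_rot: [3.141, -0.0, -0.104]
contact_force: [0.7, 0.1, 1.4]
opening: 0.0234
```

```bash
python3 - <<'E'
from crank import *
rows([(-189,-7)],.211)
look("side7")
t=snap("top","top7.png"); s=cv2.imread("pics/side7.png")
cv2.imwrite("pics/f.png",np.hstack([cv2.resize(t[90:290,160:360,::-1],(400,400)),cv2.resize(s[150:350,210:410],(400,400))]))
E
```

```text
21.85 [0.4895 0.1018 0.211 ] -5.95 [0.7 0.1 1.4] 0.0234 [ 0.05  0.31  1.62 -0.    1.21  1.73]
-189 x 0.000 y -0.001 z 0.000 wz 1.0
red side 44 337.5 333 340 198 216 [1, 1, 1, 1, 1, 1, 2, 2, 2, 2, 2, 1, 1, 1, 2, 6, 7, 7, 3]
z .18-.22 rows [np.float64(218.4), np.float64(215.5), np.float64(212.6), np.float64(209.7), np.float64(206.7)]
```

View pics/f.png

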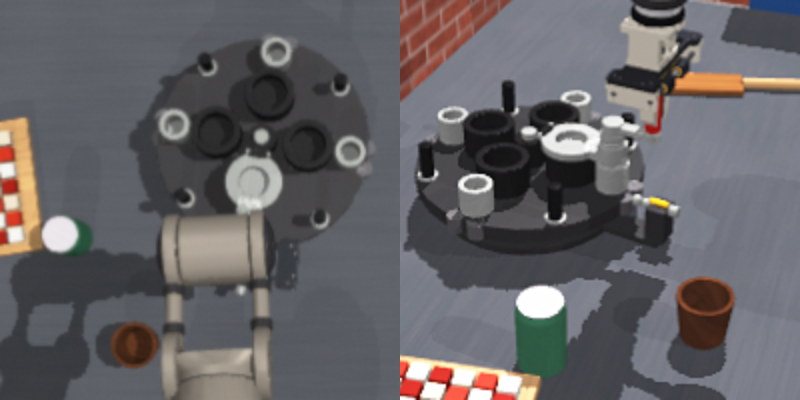

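The handle is gripped (23.4 mm opening on a 24 mm handle) and forces are low. The table is at home, and the tin and cup are untouched. Handing in.

```bash
python3 -c "
from cell import robot; print(robot.hand_in())"
```

```text
the job is handed in; nothing more can be done
None
```

I swung the mould table one position to the pointer, started the crank bolt and handed the job in at about 22 s with the fingers still on the red handle.

- **Table:** I pushed the front-left index handle round from behind with closed fingers. The push force fell to zero near the end, and the pictures show the closed mould in line with the yellow pointer.
- **Drop:** I loosely enclosed the handle and turned it back from about 1.8 rad to just under 0. The bolt head sank about 3 px, roughly 10 mm.
- **Winding forward:** I wound it on one full turn, pausing about half-way to re-grip. It sank another 3 px or so, roughly 10 mm.
- **Final grip:** I closed on the handle at 20 N. The opening reads 23.4 mm on the 24 mm handle, and the outside force is about 1.5 N.

**Uncertainty:** the final turn, about 6.25 rad, comes from the hand's position and not from a direct reading, so it is good to a few degrees. The sink, seen as shifts of whole pixels, is good to about 2 mm.

No check failed or disagreed. The tin and cup stand where they were in the last pictures. The paddle was only partly in view there, but the arm did not come near it.

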